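# Power up the printer in the right order

### The job

Power up the 3D printer at its bench control box: with the fingertips, lightly press the blue fan key, then the yellow heater key, then the green drive key, each fully down so that it stays down, and never start one before the key ahead of it is down. Do not press the red stop button, leave the standing test piece, spool, tub and screwdriver as they are, and finish with the hand clear.

Things in the scene. Friction and masses are not known exactly. Their poses are not given: they have to be found in the camera images.
- pod: grey metal control box, 210 x 190 x 50 mm, fixed to the bench with a flat top deck 50 mm above the table. Origin at the centre of its underside, x to its rear, z up. Four key units (blue, yellow, green, red) stand on a black panel on the deck at the corners of an 80 mm square centred 15 mm in front of the box's centre (to its -x); which colour has which corner varies.
- blue_unit: blue key unit, fixed on the control box: aluminium collar 44 mm across, 10 mm high, with the blue key in it. Origin at the centre of the collar's underside, on the box's deck (50 mm above the table); z up.
- blue_top (a point): centre of the top face of the round blue fan key, 32 mm across; its top is 28 mm above the deck when up and 18 mm when fully down (still 8 mm above the collar); the point moves with the key.
- blue_key (a joint): how far the blue key is pushed down, m: 0 up, 0.010 fully down. It slides straight down against about 2.5 N of friction, stays wherever it is left, and nothing brings it up again. At 10 mm it meets a soft sprung stop: beyond about 4.5 N the whole key gives up to 6 mm more (9 N at the end of that, then hard) and springs back by the same amount when let go; this joint value does not count that.
- yellow_unit: yellow key unit, fixed on the control box: aluminium collar 44 mm across, 10 mm high, with the yellow key in it. Origin at the centre of the collar's underside, on the box's deck (50 mm above the table); z up.
- yellow_top (a point): centre of the top face of the round yellow heater key, 32 mm across; its top is 28 mm above the deck when up and 18 mm when fully down (still 8 mm above the collar); the point moves with the key.
- yellow_key (a joint): how far the yellow key is pushed down, m: 0 up, 0.010 fully down. It slides straight down against about 2.5 N of friction, stays wherever it is left, and nothing brings it up again. At 10 mm it meets a soft sprung stop: beyond about 4.5 N the whole key gives up to 6 mm more (9 N at the end of that, then hard) and springs back by the same amount when let go; this joint value does not count that.
- green_unit: green key unit, fixed on the control box: aluminium collar 44 mm across, 10 mm high, with the green key in it. Origin at the centre of the collar's underside, on the box's deck (50 mm above the table); z up.
- green_top (a point): centre of the top face of the round green drive key, 32 mm across; its top is 28 mm above the deck when up and 18 mm when fully down (still 8 mm above the collar); the point moves with the key.
- green_key (a joint): how far the green key is pushed down, m: 0 up, 0.010 fully down. It slides straight down against about 2.5 N of friction, stays wherever it is left, and nothing brings it up again. At 10 mm it meets a soft sprung stop: beyond about 4.5 N the whole key gives up to 6 mm more (9 N at the end of that, then hard) and springs back by the same amount when let go; this joint value does not count that.
- red_unit: red key unit, fixed on the control box: aluminium collar 44 mm across, 10 mm high, with the red key in it. Origin at the centre of the collar's underside, on the box's deck (50 mm above the table); z up.
- red_top (a point): centre of the top face of the round red mushroom stop button, head 42 mm across, top 26 mm above the deck; the point moves with the key.
- red_key (a joint): how far the red stop button is pushed down, m: 0 up, 0.006 fully down; sprung, about 1.5 N starts it, 4.5 N bottoms it.
- tower_mid (a point): loose bystander: small orange 3D-printed test piece, 24 x 24 x 40 mm, standing on the rear ledge of the deck; point half-way up it, z up.
- spool_mid (a point): loose bystander: white spool with a dark hub, 100 mm across, 46 mm high, lying flat on the bench to the box's left; point at its centre.
- tub_mid (a point): loose bystander: grey open parts tub, 64 mm across, 45 mm high, beyond the box; point at its centre.
- driver_grip (a point): loose bystander: black-handled screwdriver 160 mm long lying on the bench to the box's right; point in the middle of its handle.
There are look-alikes about, which are no part of the job. Of the things shaped like the part that bears tower_mid, the orange one is meant.

How it is judged (in metres and radians):
On the way, in this order (a step that is already met when the one before it is completed fails the run):
1. the blue key is down, yellow and green still up (value of joint blue_key above 0.006 m and value of joint each of yellow_key, green_key below 0.003 m), for 0.2 s.
2. then the yellow key is down too, green still up (value of joint each of blue_key, yellow_key above 0.006 m and value of joint green_key below 0.003 m), for 0.2 s.
3. then the green key is down too (value of joint each of blue_key, yellow_key, green_key above 0.006 m), for 0.2 s.
At the end, for the whole second after the job is handed in: The blue, yellow and green keys are each more than 6 mm down (of 10), the red stop button is up (less than 1.5 mm down), and test piece, spool, tub and screwdriver are within 20 mm of where they began, the test piece upright (within 0.3 rad) (all of step 3 and value of joint red_key below 0.0015 m and distance of each of tower_mid, spool_mid, tub_mid, driver_grip from where it was at the start of the episode below 0.02 m and angle between tower_mid's own z axis and vertical below 0.3 rad); the robot touches nothing.
It fails at once if a key pressed out of order: yellow or green over 3 mm down while blue is not down, or green while yellow is not down ((value of joint yellow_key above 0.003 m and value of joint blue_key below 0.006 m) or (value of joint green_key above 0.003 m and value of joint blue_key below 0.006 m) or (value of joint green_key above 0.003 m and value of joint yellow_key below 0.006 m)).
It fails at once if a key unit pressed with more than 20 N (contact force between any of blue_unit, yellow_unit, green_unit, red_unit and anything else above 20 N).
It fails at once if the red stop button pressed (over 1.5 mm) (value of joint red_key above 0.0015 m).
It fails at once if a bystander moved, lifted or carried (20 mm or more) (distance of any of tower_mid, spool_mid, tub_mid, driver_grip from where it was at the start of the episode above 0.02 m).
It fails at once if the test piece knocked over (tilted over 0.5 rad) (angle between tower_mid's own z axis and vertical above 0.5 rad).
It also fails if it takes over 42 s, if anything falls off the work surface, if the arm or the gripper's body presses on something with over 40 N, if the wrist force passes 120 N, or if a joint passes its speed limit or range.

### The arm

A 7-joint arm with a two-finger parallel gripper is mounted at the origin on the work surface. World frame = base frame: x ahead of the robot, y to its left, z up, the work surface at z = 0. Lengths are in m, angles in degrees, forces in N, time in s.
With the tool pointing down it reaches from about 0.35 to 0.9 m from the base axis. Payload 8.1 kg.
Tool frame: the origin (TCP) lies at the very end of the fingers, on their centre line; the grasp point (between the pads) lies 19 mm behind it; z points along the fingers, y is the line along which they close (so a half turn about z gives the same grasp; the last joint's range is limited). The gripper opens to 92 mm and grips with 3 to 60 N. Pads are 19 mm wide; open, the fingers measure 130 mm over their backs; the gripper's body (75 mm by 190 mm) begins 47 mm behind the grasp point.
Start: joints at [58.637, 24.895, 1.432, 90.138, -0.665, 64.973, -4.303], TCP at [0.269, -0.564, 0.227] pointing down, gripper open.
Joint ranges: [-149.89, 149.89], [-25.12, 119.58], [-72.63, 75.52], [4.76, 147.25], [-75.54, 255.54], [6.69, 114.76], [-157.13, 157.13]. Speed limits (degrees/s): [127.2, 127.2, 172.46, 172.46, 180, 180, 180].

### API

Orientations are given as a 3x3 rotation matrix whose columns are the frame's x, y, z axes.
In Python, from bench import env, camera, camera_info, finish_job gives the robot as it stands. The module is installed in compiled form; this text tells all that it offers.
- The arm moves only by the tool carry_out, never from a script. Its argument "motion" is a list of rows, each a list of 6 numbers: the shift along the world's x, y, z in mm, then the turn, a rotation vector about the world's x, y, z in degrees. In form: [[tx, ty, tz, wx, wy, wz], ...]. A call has 1 to 8 rows; each row shifts and turns the commanded pose from where the row before left it; what a row does not reach is not made up. A row lasts 1/8 s, in which the tool goes at most 62.5 mm and 10.7 degrees, less where a joint would pass 70% of its speed; a pose out of reach is approached as far as the arm can. A call is refused whole if a number of a shift passes 62.5 or a number of a turn 10.7, either way. A call with a gripper value outside its range is refused whole. "jaw" is the finger opening in mm, from 0 to 91.8, set as the call begins (left out, the last holds). The fingers move at their own pace and stop on an object; "grip_force" is the grip in N (left out, the last holds). Time passes only in rows, so rows that do not move let the fingers close. It gives the time, the measured TCP pose, the force, the opening and the grip force at its end, in the units of the state.
- env.get_state(): the state, without advancing time (a new reading comes with each control period).
- camera(name): name is "scene" or "top" or "wrist"; returns the picture (384x512x3 uint8, blue, green, red); there is no depth.
- camera_info(name): a dict with "vfov" (degrees; the focal length in pixels is half the picture's height over the tangent of half this angle, whatever the lens; pixels are square), "cx", "cy" (the principal point, pixels), "k1" (the pictures are not rectified: a ray, as slopes to the right and down, at radius r is drawn at 1 + k1 r^2 times it, then the intrinsics apply), "R" (3x3) and "t" (3): a world point X has camera coordinates R X + t. Camera axes: x right, y down, z forward; pixel columns grow to the right and rows downward; lengths in m; the calibration is good to about 2 mm. A picture is of the moment at which its call begins: read the wrist's pose just before it. camera_info takes no time and is no camera call; for the wrist camera it gives the pose at the moment of the call.
- finish_job(): hands the job in; it is judged then, once.
The state is a dict: "time_s": time; "q": joint angles; "joint_velocities": joint speeds; "tau": joint torques, N m; "tool_pos": TCP position; "orientation": TCP orientation; "force": force on the tool from outside, world axes, zero at the start; "wrist_torque": the same for the moment, N m; "gripper_width": opening from 0.0 (shut) to 1.0 (fully open); "grip_force": force on a finger pad.
Only numpy, scipy, OpenCV 4.12 (cv2) and the standard library are available. Lean on these libraries where they do the work, as an engineer would, in place of code of your own. Each camera call takes 0.05 s, during which the arm holds its last target. There are 200 camera calls.

## Working session

There is one attempt and no reset: what is moved stays moved. The work goes in short steps, Python scripts to look and compute and a tool call to move; the robot and the scene stay as the last step left them, time stands still between calls to the robot, and variables do not carry over. Pictures are saved under pics/ and viewed, at most 10 in all, crops included, and the job is handed in when it is done.

Besides the shell and the picture viewer there is one more tool, called after "Request:" as name([rows], argument=value, ...), one row to a line, values as JSON. carry_out: Moves the arm, as the interface text tells. Its arguments: {"type":"object","properties":{"motion":{"type":"array"},"jaw":{"type":"number"},"grip_force":{"type":"number"}},"required":["motion"]}

```bash
mkdir -p pics
python3 - <<'E'
from bench import env,camera,camera_info
import cv2
for n in("top","scene"):
    cv2.imwrite(f"pics/{n}0.png",camera(n)); i=camera_info(n); print(n,i)
s=env.get_state(); print(s["time_s"],s["tool_pos"],s["orientation"],s["force"],s["gripper_width"])
E
```

```text
top {'vfov': 54.599237019302926, 'cx': 256.4993275005526, 'cy': 190.05867037080432, 'k1': -0.10489189198331667, 'R': array([[ 0.02740938, -0.99961482, -0.00435154],
       [-0.98880035, -0.02647346, -0.14687759],
       [ 0.14670582,  0.00832862, -0.9891451 ]]), 't': array([0.05110945, 0.6590092 , 0.91680997])}
scene {'vfov': 56.736522393583165, 'cx': 261.2971423401131, 'cy': 193.17404701142155, 'k1': -0.013497537192201375, 'R': array([[ 0.7305007 ,  0.68263865, -0.01931849],
       [ 0.46250033, -0.51534504, -0.72146583],
       [-0.50245614,  0.51809649, -0.69218051]]), 't': array([-0.51255972, -0.21188475,  1.14782125])}
0.1 [ 0.26868101 -0.56380857  0.22603591] [[ 9.02695597e-01  4.30279122e-01 -7.32132303e-04]
 [ 4.30279719e-01 -9.02694823e-01  1.19198337e-03]
 [-1.48006480e-04 -1.39101983e-03 -9.99999022e-01]] [-0.35520843 -0.47647692  0.63098952] 0.9998252589744511
```

View pics/top0.png

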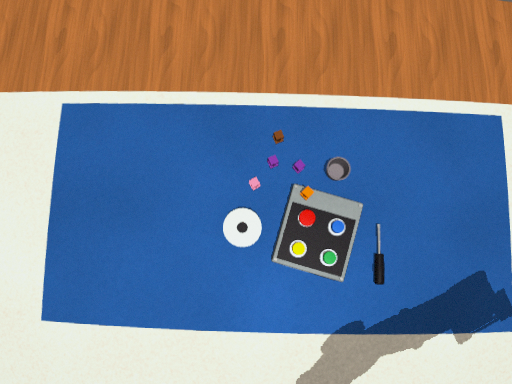

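View pics/scene0.png

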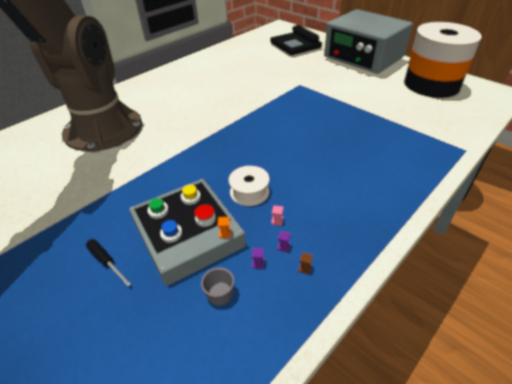

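The top view shows blue at (337,227), yellow at (298,249), green at (329,258), red at (307,218) and the orange tower at (307,192). The scene view agrees. Next I'll segment the colours and project onto the key-top plane.

```bash
cat > h.py <<'E'
import cv2,numpy as np
from bench import env,camera,camera_info
HUE={"blue":(100,118),"yellow":(24,34),"green":(50,85),"red":(0,5)}
def ray_plane(i,u,v,z):
    f=192/np.tan(np.radians(i["vfov"]/2))
    K=np.array([[f,0,i["cx"]],[0,f,i["cy"]],[0,0,1]])
    p=cv2.undistortPoints(np.array([[[u,v]]],float),K,np.array([i["k1"],0,0,0,0]))[0,0]
    R,t=np.array(i["R"]),np.array(i["t"]); C=-R.T@t; d=R.T@np.array([*p,1])
    return (C+d*(z-C[2])/d[2])[:2]
def blob(im,c,near,r=14):
    h=cv2.cvtColor(im,cv2.COLOR_BGR2HSV); lo,hi=HUE[c]
    m=cv2.inRange(h,(lo,150,90),(hi,255,255))
    if c=="blue": m=cv2.inRange(h,(lo-5,120,150),(hi+5,255,255))
    k=np.zeros_like(m); cv2.circle(k,near,r,255,-1); m&=k
    n,l,s,ce=cv2.connectedComponentsWithStats(m)
    j=1+np.argmax(s[1:,4]); return ce[j],s[j]
E
python3 - <<'E'
from h import *
P={"top":dict(blue=(337,227),yellow=(298,249),green=(329,258),red=(307,218)),
"scene":dict(blue=(171,230),yellow=(190,193),green=(157,208),red=(205,214))}
for n in P:
    im=cv2.imread(f"pics/{n}0.png"); i=camera_info(n); X={}
    for c in P[n]:
        ce,s=blob(im,c,P[n][c]); X[c]=ray_plane(i,*ce,0.075); print(n,c,ce.round(1),s[2:],X[c].round(4))
    for a,b in(("blue","green"),("green","yellow"),("yellow","red"),("red","blue")): print(np.linalg.norm(X[a]-X[b]).round(4),end=" ")
    print(np.mean(list(X.values()),0))
i=camera_info("top");print("tower",ray_plane(i,307,191,.09))
E
```

```text
top blue [337.5 226.4] [ 12  12 117] [ 0.567  -0.1362]
top yellow [298.  248.2] [ 13  13 119] [ 0.5109 -0.0379]
top green [328.9 257.3] [ 13  12 116] [ 0.4902 -0.115 ]
top red [307. 217.] [ 17  17 212] [ 0.5888 -0.0594]
0.0797 0.0798 0.0808 0.0799 [ 0.53924154 -0.08713525]
scene blue [168.7 226. ] [ 15  11 133] [ 0.5691 -0.138 ]
scene yellow [189.4 190.8] [ 15  13 150] [ 0.5169 -0.0416]
scene green [155.7 204.2] [ 14  14 135] [ 0.4951 -0.1191]
scene red [203.8 211.1] [ 21  16 244] [ 0.5908 -0.061 ]
0.0764 0.0805 0.0764 0.0799 [ 0.542972   -0.08991335]
tower [ 0.65226341 -0.0569718 ]
```

Request:
carry_out([
  [25, 35, 0, 0, 0, 0],
  [25, 36, 0, 0, 0, 0],
  [25, 36, 0, 0, 0, 0],
  [25, 36, 0, 0, 0, 0],
  [25, 36, 0, 0, 0, 0],
  [25, 36, 0, 0, 0, 0],
  [25, 36, 0, 0, 0, 0],
  [25, 36, 0, 0, 0, 0],
], jaw=0)

```text
time_s: 1.1
tool_pos: [0.4693, -0.2759, 0.2265]
orientation: [[0.903, 0.43, -0.001], [0.43, -0.903, 0.0], [-0.0, -0.0, -1.0]]
force: [0.8, -0.3, -0.1]
gripper_width: 0.18
grip_force: 0.0
```

Request:
carry_out([
  [25, 36, -20, 0, 0, 0],
  [25, 35, -20, 0, 0, 0],
  [25, 35, -20, 0, 0, 0],
  [18, 30, -20, 0, 0, 0],
  [0, 0, 0, 0, 0, 0],
  [0, 0, 0, 0, 0, 0],
  [0, 0, 0, 0, 0, 0],
  [0, 0, 0, 0, 0, 0],
])

```text
time_s: 2.1
tool_pos: [0.5617, -0.1423, 0.1472]
orientation: [[0.903, 0.429, 0.001], [0.429, -0.903, -0.001], [0.0, 0.001, -1.0]]
force: [0.2, 0.6, 0.6]
gripper_width: 0.005
grip_force: 0.0
```

Run:
```python
from h import *
s=env.get_state();i=camera_info("wrist");im=camera("wrist");cv2.imwrite("pics/w1.png",im)
print(s["time_s"],s["tool_pos"],s["force"],s["gripper_width"])
f=192/np.tan(np.radians(i["vfov"]/2))
for p in ((.567,-.137,.078),tuple(s["tool_pos"])):
    c=i["R"]@np.array(p)+i["t"];print(c, f*c[:2]/c[2]+[i["cx"],i["cy"]])
cv2.imwrite("pics/t1.png",camera("top"))
```

```text
2.1 [ 0.56171651 -0.14233628  0.14724259] [0.17336228 0.63200325 0.62928228] 0.005495886940757497
[-0.00395685  0.00146008  0.23471704] [254.90541073 198.09969506]
[-0.00135287  0.02527236  0.16931732] [257.36286353 237.73894826]
```

View pics/w1.png

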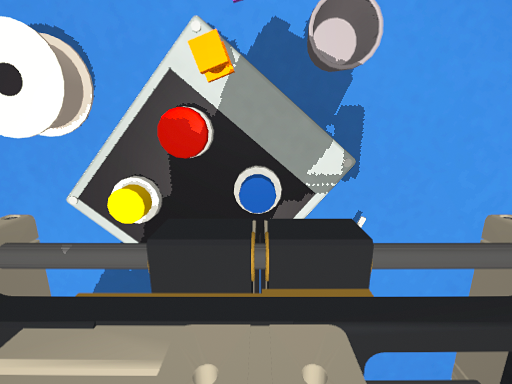

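The wrist view shows the blue key top at about (257,193), yellow at (126,204) and red at (183,131), with the fingers shut. I'll measure them from here.

Run:
```python
from h import *
i=camera_info("wrist");im=cv2.imread("pics/w1.png");X={}
for c,p,z in(("blue",(257,193),.078),("yellow",(126,204),.078),("red",(183,131),.072)):
    ce,s=blob(im,c,p,32);X[c]=ray_plane(i,*ce,z);print(c,ce,s[2:],X[c].round(4))
print(np.linalg.norm(X["red"]-X["blue"]),np.linalg.norm(X["red"]-X["yellow"]),"green",X["blue"]+X["yellow"]-X["red"])
print(env.get_state()["tool_pos"])
```

```text
blue [257.05934718 194.90108803] [  37   35 1011] [ 0.5704 -0.137 ]
yellow [128.25638978 203.88258786] [  44   39 1252] [ 0.5161 -0.0412]
red [182.12469792 132.02223296] [  51   52 2069] [ 0.5906 -0.0594]
0.08022471206996908 0.07671872999803375 green [ 0.49584202 -0.1188749 ]
[ 0.56179618 -0.14188285  0.14710692]
```

Request:
carry_out([
  [6, 5, -20, 0, 0, 0],
  [0, 0, -20, 0, 0, 0],
  [0, 0, -18, 0, 0, 0],
  [0, 0, -6, 0, 0, 0],
  [0, 0, -4, 0, 0, 0],
  [0, 0, -4, 0, 0, 0],
  [0, 0, -3, 0, 0, 0],
  [0, 0, 0, 0, 0, 0],
])

```text
time_s: 3.2
tool_pos: [0.5681, -0.1362, 0.0718]
orientation: [[0.903, 0.43, 0.0], [0.43, -0.903, -0.0], [0.0, 0.0, -1.0]]
force: [-0.6, 0.2, 0.0]
gripper_width: 0.002
grip_force: 0.0
```

Request:
carry_out([
  [0, 0, -2, 0, 0, 0],
  [0, 0, -2, 0, 0, 0],
  [0, 0, -1, 0, 0, 0],
  [0, 0, 0, 0, 0, 0],
])

```text
time_s: 3.7
tool_pos: [0.5682, -0.1362, 0.0669]
orientation: [[0.903, 0.43, 0.001], [0.43, -0.903, -0.0], [0.0, 0.0, -1.0]]
force: [-0.6, -0.4, 5.1]
gripper_width: 0.006
grip_force: 2.6
```

5.1 N means blue is on its sprung stop. Next is yellow.

Request:
carry_out([
  [0, 0, 20, 0, 0, 0],
  [0, 0, 25, 0, 0, 0],
  [-14, 24, 0, 0, 0, 0],
  [-14, 24, 0, 0, 0, 0],
  [-14, 24, 0, 0, 0, 0],
  [-12, 24, 0, 0, 0, 0],
  [0, 0, 0, 0, 0, 0],
  [0, 0, 0, 0, 0, 0],
])

```text
time_s: 4.7
tool_pos: [0.5141, -0.0408, 0.1117]
orientation: [[0.903, 0.43, 0.0], [0.43, -0.903, -0.0], [-0.0, 0.0, -1.0]]
force: [0.0, -0.1, 0.4]
gripper_width: 0.006
grip_force: 0.0
```

Run:
```python
from h import *
s=env.get_state();cv2.imwrite("pics/s2.png",cv2.resize(camera("scene")[150:280,80:280],None,fx=4,fy=4,interpolation=cv2.INTER_CUBIC))
print(s["tool_pos"],s["force"])
i=camera_info("wrist");im=camera("wrist");cv2.imwrite("pics/w2.png",im)
```

```text
[ 0.5141468  -0.04077918  0.11169083] [ 0.00696926 -0.09584715  0.4367013 ]
```

View pics/s2.png

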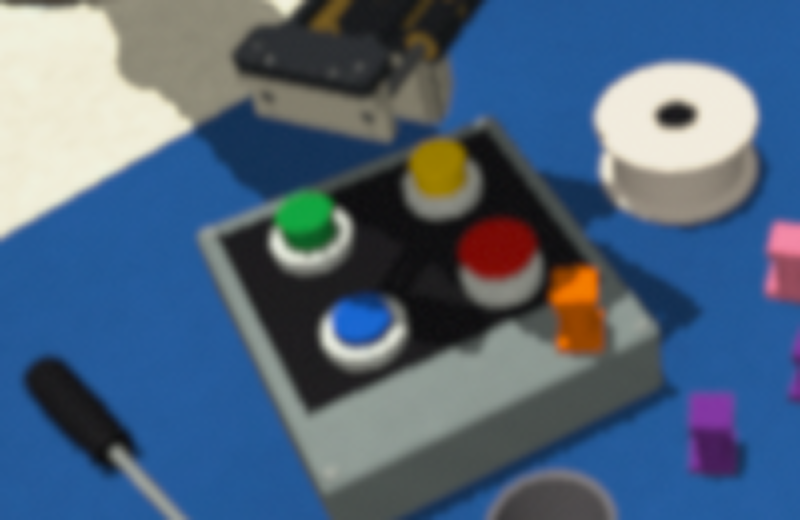

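View pics/w2.png

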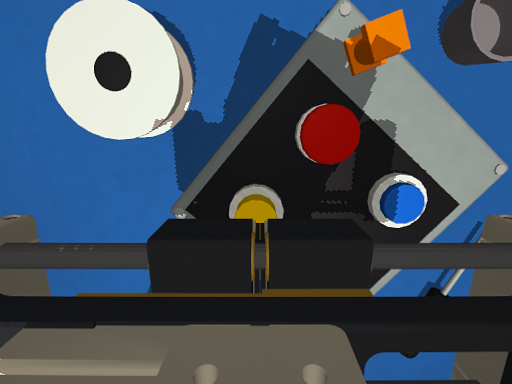

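The scene crop shows blue lower than green and yellow, and the tower standing. In the wrist view yellow is at about (256,208), just ahead of the fingers. I'll check where the TCP projects in the scene view before pressing.

Run:
```python
from h import *
s=env.get_state()
for n in("scene","wrist"):
  i=camera_info(n);f=192/np.tan(np.radians(i["vfov"]/2));K=np.array([[f,0,i["cx"]],[0,f,i["cy"]],[0,0,1]])
  for P in(s["tool_pos"],[.514,-.040,.078],[.568,-.137,.068],[.568,-.137,.078]):
    p=cv2.projectPoints(np.array([P],float),cv2.Rodrigues(i["R"])[0],np.array(i["t"],float),K,np.array([i["k1"],0,0,0,0]))[0][0,0]
    print(n,p.round(1),((p-[80,150])*4).round() if n=="scene" else "")
```

```text
scene [186.2 178.2] [425. 113.]
scene [188.9 188.9] [436. 156.]
scene [169.5 227.7] [358. 311.]
scene [168.5 224.6] [354. 298.]
wrist [257.4 237.7] 
wrist [256.1 219.3] 
wrist [402.2 206.1] 
wrist [409.1 210. ]
```

Positions agree to about 2 mm, so I'll press yellow.

Request:
carry_out([
  [0, 0, -20, 0, 0, 0],
  [0, 0, -8, 0, 0, 0],
  [0, 0, -4, 0, 0, 0],
  [0, 0, -4, 0, 0, 0],
  [0, 0, -4, 0, 0, 0],
  [0, 0, -3, 0, 0, 0],
  [0, 0, -2, 0, 0, 0],
  [0, 0, 0, 0, 0, 0],
])

```text
time_s: 5.8
tool_pos: [0.514, -0.0405, 0.0669]
orientation: [[0.903, 0.43, 0.0], [0.43, -0.903, -0.0], [0.0, 0.0, -1.0]]
force: [-1.5, -2.8, 5.8]
gripper_width: 0.006
grip_force: 2.6
```

Yellow is on its stop too. Next is green, with a stop above it to check yellow.

Request:
carry_out([
  [0, 0, 20, 0, 0, 0],
  [0, 0, 25, 0, 0, 0],
  [-5, -19, 0, 0, 0, 0],
  [-5, -19, 0, 0, 0, 0],
  [-5, -19, 0, 0, 0, 0],
  [-6, -19, 0, 0, 0, 0],
  [0, 0, 0, 0, 0, 0],
  [0, 0, 0, 0, 0, 0],
])

```text
time_s: 6.8
tool_pos: [0.4933, -0.1152, 0.1117]
orientation: [[0.902, 0.431, 0.0], [0.431, -0.902, 0.001], [0.001, -0.0, -1.0]]
force: [0.4, 1.1, -0.2]
gripper_width: 0.005
grip_force: 0.0
```

Run:
```python
from h import *
a=cv2.resize(camera("scene")[150:280,80:280],None,fx=2,fy=2);b=cv2.resize(camera("wrist"),(347,260))
cv2.imwrite("pics/c3.png",np.hstack([a,b]))
```

```text
(no output)
```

View pics/c3.png

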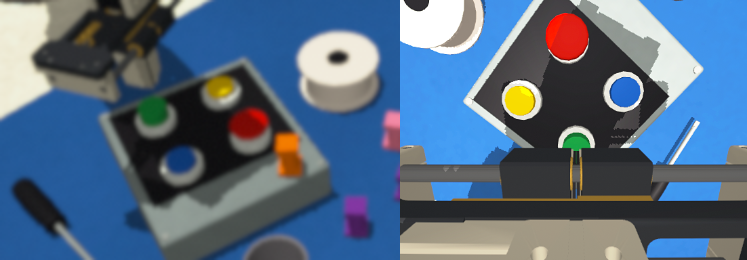

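Yellow (left panel 221,88) and blue (181,160) are both low, green (153,108) is still up, and the fingers are over green in the wrist panel at (576,145). I'll press green.

Request:
carry_out([
  [0, -1, -20, 0, 0, 0],
  [0, 0, -8, 0, 0, 0],
  [0, 0, -4, 0, 0, 0],
  [0, 0, -4, 0, 0, 0],
  [0, 0, -4, 0, 0, 0],
  [0, 0, -3, 0, 0, 0],
  [0, 0, -2, 0, 0, 0],
  [0, 0, 0, 0, 0, 0],
])

```text
time_s: 7.9
tool_pos: [0.4931, -0.117, 0.0669]
orientation: [[0.903, 0.43, 0.0], [0.43, -0.903, 0.0], [0.0, 0.0, -1.0]]
force: [-0.6, 2.1, 5.7]
gripper_width: 0.004
grip_force: 2.6
```

Request:
carry_out([
  [0, 0, 0, 0, 0, 0],
  [0, 0, 20, 0, 0, 0],
  [0, 0, 40, 0, 0, 0],
  [0, 0, 40, 0, 0, 0],
  [-10, -40, 20, 0, 0, 0],
  [-10, -40, 0, 0, 0, 0],
  [-10, -40, 0, 0, 0, 0],
  [0, 0, 0, 0, 0, 0],
])

```text
time_s: 8.9
tool_pos: [0.4613, -0.2413, 0.1866]
orientation: [[0.905, 0.425, -0.001], [0.425, -0.905, -0.002], [-0.001, 0.001, -1.0]]
force: [0.1, 0.1, -0.5]
gripper_width: 0.0
grip_force: 0.0
```

Run:
```python
from h import *
cv2.imwrite("pics/s4.png",cv2.resize(camera("scene")[150:310,70:320],None,fx=3,fy=3))
```

```text
(no output)
```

View pics/s4.png

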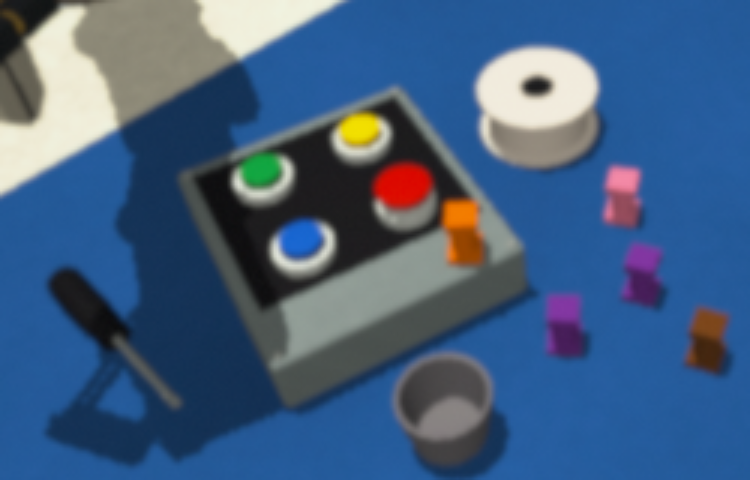

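The blue (302,240), yellow (360,130) and green (262,170) keys are all down. Red (403,187) is up, the tower is upright, and the hand is clear.

```bash
python3 -c "
from bench import finish_job
print(finish_job())"
```

```text
the job is handed in; nothing more can be done
None
```

I pressed the blue, yellow and green keys fully down in that order and left the red button, test piece, spool, tub and screwdriver untouched; the hand finished clear and the job is handed in at about 9 s on the robot's clock, with no verdict returned.

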